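Shut and bolt the gauge case

ROBOT

A 6-joint arm with a two-finger parallel gripper is mounted at the origin on the work surface. World frame = base frame: x ahead of the robot, y to its left, z up, the work surface at z = 0. Lengths are in m, angles in degrees, forces in N, time in s.
With the tool pointing down it reaches from about 0.35 to 0.875 m from the base axis. Payload 4.2 kg.
Tool frame: the origin (TCP) lies on the centre line of the jaws, within the pads' length; the fingertips stand r.tip_extent ahead of it and the grasp point (between the pads) lies 11 mm behind it (r.tip_extent is the distance from the TCP to the fingertips, in m); z points along the fingers, y is the line along which they close (so a half turn about z gives the same grasp; the last joint's range is limited). The gripper opens to 87 mm and grips with 3 to 60 N. Pads are 19 mm wide; open, the fingers measure 117 mm over their backs; the gripper's body (75 mm by 190 mm) begins 51 mm behind the grasp point.
Start: joints at [-54.167, 22.042, 0.453, 0, -68.411, -14.817], TCP at [0.224, -0.583, 0.231] pointing down, gripper open.
Joint ranges: [-179.83, 179.83], [-69.29, 118.12], [-61.27, 80.66], [-181.25, 117.63], [-171.15, -9.14], [-177.46, 177.46]. Speed limits (degrees/s): [159.86, 159.86, 180, 180, 180, 180].

INTERFACE

Orientations are given as a 3x3 rotation matrix whose columns are the frame's x, y, z axes.
In Python, from station import r gives the robot as it stands.
- The arm moves only by the shell command python3 -m jog 'ROWS'. ROWS is text: rows parted by semicolons, each of 5 numbers parted by spaces: the opening, from 0 (shut) to 1 (fully open), then the shift along the world's x, y, z in mm, then the turn about the world's z in degrees. In form: hand dx dy dz roll; .... A call has 1 to 5 rows; each row shifts and turns the commanded pose from where the row before left it; what a row does not reach is not made up. A row lasts 1/8 s, in which the tool goes at most 62.5 mm and 10.7 degrees, less where a joint would pass 70% of its speed; a pose out of reach is approached as far as the arm can. A call is refused whole if a number of a shift passes 62.5 or a number of a turn 10.7, either way. A call with a gripper value outside its range is refused whole. The fingers move at their own pace and stop on an object; the grip force is fixed at half the most. Time passes only in rows, so rows that do not move let the fingers close. It gives the time, the measured TCP pose, the force, the opening and the grip force at its end, in the units of the state.
- r.sense(): the state, without advancing time (a new reading comes with each control period).
- r.capture(name): name is "scene" or "top" or "wrist"; returns a dict with "pixels" (400x640x3 uint8, red, green, blue), "fovy" (degrees; the focal length in pixels is half the picture's height over the tangent of half this angle, whatever the lens; pixels are square), "cx", "cy" (the principal point, pixels), "origin" and "orientation" of the camera in the world; the wrist camera has in their place "T_tool_cam" (4x4, takes a point from camera to tool coordinates, whose origin is the TCP and whose axes are the flange's). Camera axes: x right, y down, z forward; pixel columns grow to the right and rows downward; lengths in m; the calibration is good to about 2 mm. A picture is of the moment at which its call begins: read the wrist's pose just before it. There is no depth.
- r.finish_job(): hands the job in; it is judged then, once.
The state is a dict: "time_s": time; "joints": joint angles; "joint_velocities": joint speeds; "effort": joint torques, N m; "tcp_pos": TCP position; "ee_rot": TCP orientation; "wrist_force": force on the tool from outside, world axes, zero at the start; "moment": the same for the moment, N m; "gripper_width": opening from 0.0 (shut) to 1.0 (fully open); "gripper_force": force on a finger pad.
Only numpy, scipy, OpenCV 4.12 (cv2) and the standard library are available. Lean on these libraries where they do the work, as an engineer would, in place of code of your own. Each camera call takes 0.05 s, during which the arm holds its last target. There are 200 camera calls.

TASK

Using only your fingertips, push the open lid of the green gauge case fully shut, and after that push the red thumb tab on the lid along until the bolt is fully home in the steel keeper at the end of the case. Do not pick anything up or shove the case from its place, leave the step gauge lying in the case, and leave the other things on the bench alone. Finish clear of everything.

Things in the scene. Friction and masses are not known exactly. Their poses are not given: they have to be found in the camera images.
- case: Green steel gauge case, loose on the bench, about 2.4 kg: open-topped box 150 (x) x 240 (y) x 70 mm high, walls and floor 5 mm. Origin: centre of its underside. Its front faces its own -x (the robot, at yaw 0); the lid is hinged on its +x top edge and its free edge lies over the front when shut.
- keeper (a point): Centre of the gap in the steel keeper, a bracket on the outside of the case's +y end that the bolt enters with the lid shut: at x = -40, y = 132, z = 88 mm in the case frame. The bracket spans y = 122 to 142 mm and reaches 110 mm above the bench; gap 16 mm wide.
- lid (a joint): Lid angle (rad): 0 = shut, grows as it opens up and away to the case's +x, stop at 1.5; starts at 0.7 to 1.2. A stiff hinge keeps it where it is left: 0.5 N m, so under 6 N pushes it at its free edge. Lid: flat green plate 150 (hinge to free edge) x 240 x 8 mm; shut, its top face is 78 mm above the bench. Its outer face is bare on the case's -y half; the bolt is on the +y half.
- lid_hinge (a point): Middle of the lid's hinge axis, level with the lid's underside: x = 75, y = 0, z = 70 mm in the case frame. The axis runs along the case's y.
- lid_edge (a point): Middle of the lid's free edge, on its top (outer) face: 150 mm from the hinge axis, 8 mm off the lid's underside. Moves with the lid; its axes are parallel to the case's when the lid is shut.
- bolt (a joint): Travel of the slide bolt on top of the lid (m): 0 = fully drawn back, 0.045 = stop, fully home in the keeper. Starts at 0 to 0.012, clear of the keeper. It slides along the case's +y; about 2 N moves it and it stays where it is left.
- bolt_tab (a point): Middle of the top edge of the red thumb tab, an upright plate 30 (x) x 8 (y) mm on the lid, from 5 to 35 mm above its top face (top 113 mm above the bench with the lid shut). 115 mm from the hinge axis; at bolt 0 it is 30 mm to the +y side of the lid's middle. A rod of 8 mm diameter runs from it to +y; on its -y side is only a 3 mm high plate. Axes as the case's when shut.
- gauge: Aluminium step gauge, 30 x 96 x 26 mm high, four steps, 140 g, lying loose on the floor of the case. Origin: centre of its underside. To be left there.
- jug: Closed blue plastic washer jug with a white cap, 100 x 150 x 238 mm high, 2 kg. Origin: centre of its underside. To be left alone.
- scraper: Putty scraper with black handle and steel blade, 210 mm long, lying along its own x. Origin: centre of its underside. To be left alone.
- mallet: Mallet with a yellow plastic head (60 mm diameter, 100 mm long, at +x) and a wooden handle along its own x, 300 mm long overall. Origin: on the bench, under the handle. To be left alone.
- screw_jar: Closed jar, 68 mm diameter, 85 mm high. Origin: centre of its underside. To be left alone.
- spray_can: Spray can with a red band, 64 mm diameter, 190 mm high, standing. Origin: centre of its underside. To be left alone.
- tape_roll: Grey roll of tape lying flat, 100 mm outer diameter, 24 mm high. Origin: centre of its underside. To be left alone.
Things that resemble listed ones, but are neither listed nor needed, are in the scene too. Of the things like the gauge, leave any that is pink, purple or turquoise; of the rest the larger one is meant.

How it is judged (in metres and radians):
On the way, in this order (a step that is already met when the one before it is completed fails the run):
1. the lid is pushed fully shut with the bolt still drawn back (value of joint lid below 0.03 rad and value of joint bolt below 0.025 m), for 0.2 s.
2. the bolt is pushed home with the lid shut (value of joint lid below 0.03 rad and value of joint bolt above 0.04 m), for 0.2 s.
At the end, for the whole second after the job is handed in: Lid within 0.03 rad of shut, bolt at 40 mm or more of its 45 mm travel, the case upright, at rest and within 30 mm of where it stood, the gauge still inside it, every other thing within 30 mm of where it stood (all of step 2 and distance of each of case, jug, scraper, mallet, screw_jar, spray_can, tape_roll from where it was at the start of the episode below 0.03 m and height (world z) of case below 0.008 m and angle between case's own z axis and vertical below 0.05 rad and linear speed of case below 0.02 m/s and distance between gauge and case below 0.13 m and z of gauge in the frame of case below 0.04 m); the robot touches nothing.
It fails at once if the bolt is pushed out while the lid is open (value of joint lid above 0.06 rad and value of joint bolt above 0.025 m).
It fails at once if the case is lifted or tipped (height (world z) of case above 0.015 m or angle between case's own z axis and vertical above 0.12 rad).
It fails at once if the case is shoved more than 30 mm (distance of case from where it was at the start of the episode above 0.03 m).
It fails at once if the gauge is lifted out (z of gauge in the frame of case above 0.05 m).
It fails at once if another thing on the bench is disturbed (distance of any of jug, scraper, mallet, screw_jar, spray_can, tape_roll from where it was at the start of the episode above 0.03 m).
It also fails if it takes over 38 s, if anything falls off the work surface, if the arm or the gripper's body presses on something with over 40 N, if the wrist force passes 120 N, or if a joint passes its speed limit or range.

## Working session

There is one attempt and no reset: what is moved stays moved. The work goes in short steps, Python scripts to look and compute and a shell command to move; the robot and the scene stay as the last step left them, time stands still between calls to the robot, and variables do not carry over. Pictures are saved under pics/ and viewed, at most 10 in all, crops included, and the job is handed in when it is done.

```bash
mkdir -p pics
cat > h.py <<'E'
import numpy as np, cv2
from station import r
def cap(n):
    s=r.sense(); c=r.capture(n); im=np.array(c["pixels"])
    f=im.shape[0]/2/np.tan(np.radians(c["fovy"])/2)
    if n=="wrist":
        T=np.array(c["T_tool_cam"]); R=np.array(s["ee_rot"]); o=np.array(s["tcp_pos"])+R@T[:3,3]; R=R@T[:3,:3]
    else: o=np.array(c["origin"]); R=np.array(c["orientation"])
    return dict(im=im,f=f,cx=c["cx"],cy=c["cy"],o=o,R=R)
def ray(c,u,v):
    d=c["R"]@np.array([(u-c["cx"])/c["f"],(v-c["cy"])/c["f"],1]); return c["o"],d/np.linalg.norm(d)
def onz(c,u,v,z):
    o,d=ray(c,u,v); return o+d*(z-o[2])/d[2]
def proj(c,p):
    q=c["R"].T@(np.array(p)-c["o"]); return c["cx"]+c["f"]*q[0]/q[2], c["cy"]+c["f"]*q[1]/q[2]
def tri(c1,p1,c2,p2):
    o1,d1=ray(c1,*p1);o2,d2=ray(c2,*p2)
    A=np.stack([d1,-d2],1);s=np.linalg.lstsq(A,o2-o1,rcond=None)[0]
    a=o1+d1*s[0];b=o2+d2*s[1];return (a+b)/2,np.linalg.norm(a-b)
def save(n,im): cv2.imwrite("pics/"+n,cv2.cvtColor(im,cv2.COLOR_RGB2BGR))
E
python3 - <<'E'
from h import *
import pickle
D={n:cap(n) for n in("scene","top")}
pickle.dump(D,open("d0.pkl","wb"))
for n in D: save(n+"0.png",D[n]["im"]); print(n,D[n]["o"],D[n]["f"],D[n]["R"].round(2).tolist())
print(r.tip_extent, r.sense()["ee_rot"])
E
```

```text
scene [ 1.244258   -0.29470377  1.35414603] 471.016527700882 [[0.35, 0.8, -0.49], [0.94, -0.29, 0.19], [0.01, -0.53, -0.85]]
top [ 0.34296156 -0.02551185  1.16885166] 422.5232176891557 [[0.03, -0.99, 0.14], [-1.0, -0.03, -0.0], [0.0, -0.14, -0.99]]
0.008 [[-9.33541578e-01 -3.58468250e-01 -7.97415662e-04]
 [-3.58469115e-01  9.33539989e-01  1.72703935e-03]
 [ 1.25330635e-04  1.89811193e-03 -9.99998191e-01]]
```

View pics/scene0.png

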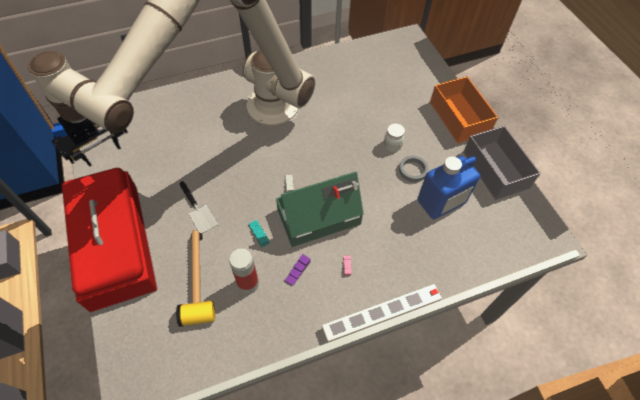

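View pics/top0.png

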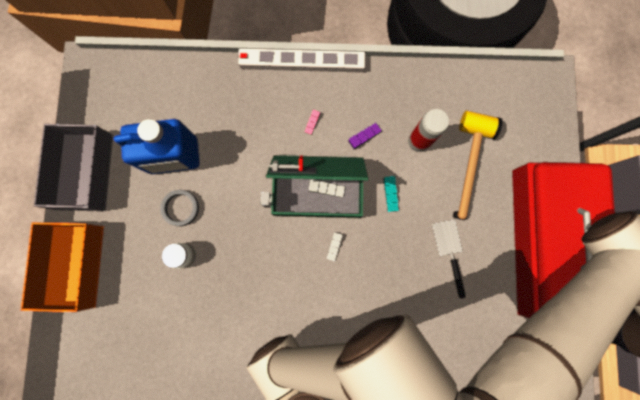

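The scene view shows the green case at (320,208) with its lid open towards +x, the red tab at (338,190), and bolt and keeper at the +y end, near (356,185). The top view shows the case at (318,188), keeper (266,199), red tab (301,165) and spray can (430,130).

Things like the gauge in the top view:
- white inside the case (327,188)
- white on the bench (336,247)
- pink (313,122)
- purple (365,135)
- turquoise (391,194)

The larger white one, inside the case, is the gauge. There is only one green case. I'll check the choice in a close crop.

Run:
```python
from h import *
import pickle
D=pickle.load(open("d0.pkl","rb"))
a=cv2.resize(D["top"]["im"][140:240,250:410],None,fx=5,fy=5,interpolation=3)[:,:800]
save("ctop.png",a)
b=cv2.resize(D["scene"]["im"][160:260,260:380],None,fx=6,fy=6,interpolation=3)
save("csc.png",b)
```

```text
(no output)
```

View pics/ctop.png

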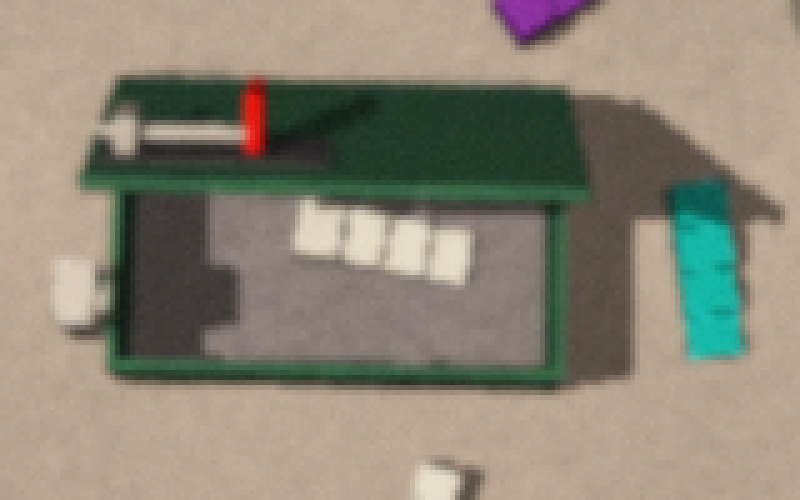

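View pics/csc.png

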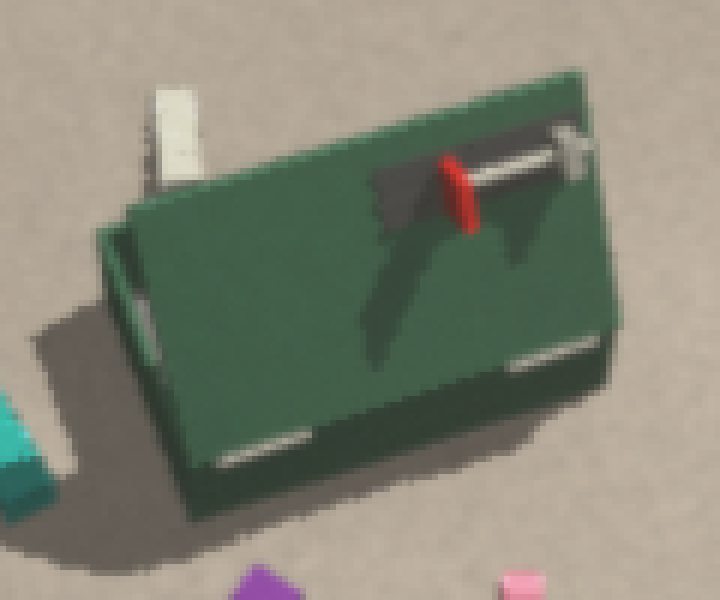

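The crops show the case open with the white gauge inside, so the choice is right. In the top crop the front rim runs from (110,371) to (563,374) and the lid's free outer edge from (82,178) to (588,188). In the scene crop the free edge runs from (130,207) to (582,70).

Run:
```python
from h import *
import pickle
D=pickle.load(open("d0.pkl","rb")); t,s=D["top"],D["scene"]
T=lambda u,v:(250+(u+.5)/5-.5,140+(v+.5)/5-.5); S=lambda u,v:(260+(u+.5)/6-.5,160+(v+.5)/6-.5)
A=onz(t,*T(110,371),.07);B=onz(t,*T(563,374),.07);print("rim",A,B,np.linalg.norm(A-B))
y=A-B;y/=np.linalg.norm(y);x=np.array([y[1],-y[0],0]);yaw=np.degrees(np.arctan2(x[1],x[0]))
o=(A+B)/2+x*.075;o[2]=0;print("case",o,"yaw",yaw)
for a,b in(((82,178),(582,70)),((588,188),(130,207)),((255,78),(452,158))):
    p,e=tri(t,T(*a),s,S(*b));q=p-o;l=[q@x,q@y,q[2]];th=np.degrees(np.arctan2(l[2]-.07,.075-l[0]));print(p,e,np.round(l,4),th)
# hinge-side bottom: scene hinge strips
C=onz(s,*S(200,520),0);E=onz(s,*S(603,387),0);print("back bottom",C,E,[(C-o)@x,(C-o)@y],[(E-o)@x,(E-o)@y])
for n,u,v,z in(("can",437,119,.19),("mallet",481,124,.05)): print(n,onz(t,u,v,z))
```

```text
rim [0.44758095 0.11020317 0.07      ] [ 0.45208574 -0.12624414  0.07      ] 0.23649022068713027
case [ 0.52481974 -0.00659185  0.        ] yaw 1.0914663726246374
[0.52530159 0.11174509 0.2000597 ] 0.0014218798770140439 [0.0027 0.1183 0.2001] 60.9424653496524
[ 0.52606272 -0.12484785  0.20215989] 0.00038916896076482594 [-0.001  -0.1183  0.2022] 60.095263308977415
[0.56793461 0.02766526 0.22574721] 0.005907302755513936 [0.0438 0.0334 0.2257] 78.65789341109225
back bottom [ 0.59985885 -0.1219796   0.        ] [0.59986192 0.11077615 0.        ] [np.float64(0.07282752222852397), np.float64(-0.11679620735205597)] [np.float64(0.0772642516408806), np.float64(0.11591725706331822)]
can [ 0.67505222 -0.29221537  0.19      ]
mallet [ 0.71153748 -0.45107709  0.05      ]
```

```bash
python3 -m jog '0 0 0 40 -10.2; 0 0 0 40 -10.2; 0 35 48 0 0; 0 35 48 0 0; 0 35 48 0 0'; python3 -m jog '0 35 48 0 0; 0 35 48 0 0; 0 35 48 0 0; 0 35 48 0 0; 0 35 48 0 0'
```

```text
time_s: 0.72
tcp_pos: [0.3297, -0.4378, 0.3101]
ee_rot: [[-1.0, -0.01, -0.0], [-0.01, 1.0, 0.001], [0.0, 0.001, -1.0]]
wrist_force: [1.1, 0.5, -0.7]
gripper_width: 0.516
gripper_force: 0.0
time_s: 1.35
tcp_pos: [0.5048, -0.1975, 0.3103]
ee_rot: [[-1.0, -0.011, -0.0], [-0.011, 1.0, 0.0], [0.0, 0.0, -1.0]]
wrist_force: [0.6, -0.9, 0.5]
gripper_width: 0.023
gripper_force: 0.0
```

```bash
python3 -m jog '0 35 50 0 0; 0 35 50 0 0; 0 5 20 -10 0; 0 0 0 -50 0; 0 0 0 -40 0'
python3 - <<'E'
from h import *
import pickle
s=r.sense();print(s["tcp_pos"],s["wrist_force"],s["gripper_width"])
D={n:cap(n) for n in("wrist","scene")}
pickle.dump(D,open("d1.pkl","wb"))
save("w1.png",np.vstack([cv2.resize(D["wrist"]["im"],(480,300)),D["scene"]["im"][110:260,220:460].repeat(2,0).repeat(2,1)]))
E
```

```text
time_s: 1.98
tcp_pos: [0.5778, -0.0792, 0.2083]
ee_rot: [[-1.0, -0.011, -0.002], [-0.011, 1.0, 0.0], [0.002, 0.0, -1.0]]
wrist_force: [0.6, -0.7, -0.5]
gripper_width: 0.005
gripper_force: 0.0
[ 0.57784725 -0.07923452  0.20831327] [ 0.57633055 -0.65888502 -0.49775199] 0.004937189867557232
```

View pics/w1.png

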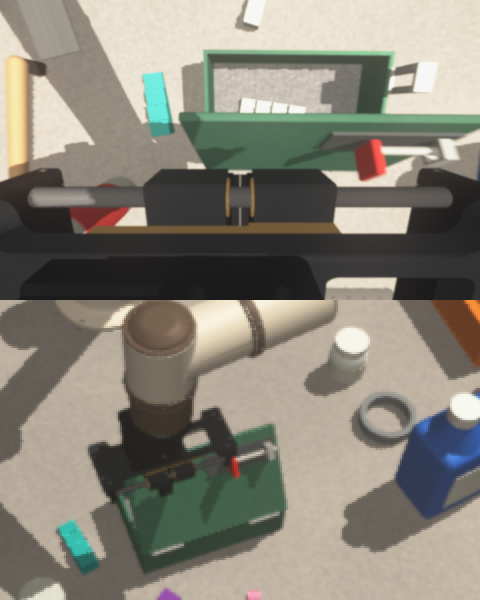

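The hand is behind the lid's bare -y half with a clear path, and the tab is off to its side at (370,160) in the wrist part. Now I push along the lid's arc.

```bash
python3 -m jog '0 -9 0 -9 0; 0 -8 0 -8 0; 0 -8 0 -7 0; 0 -7 0 -5 0; 0 -7 0 -5 0'
```

```text
time_s: 2.7
tcp_pos: [0.5409, -0.0795, 0.1777]
ee_rot: [[-1.0, -0.011, 0.004], [-0.011, 1.0, -0.0], [-0.004, -0.0, -1.0]]
wrist_force: [1.6, -0.3, 3.0]
gripper_width: 0.006
gripper_force: 1.5
```

```bash
python3 -m jog '0 -8 0 -6 0; 0 -7 0 -7 0; 0 -7 0 -8 0; 0 -7 0 -8 0; 0 -5 0 -9 0'; python3 -m jog '0 -5 0 -9 0; 0 -4 0 -10 0; 0 -3 0 -10 0; 0 -2 0 -10 0; 0 -1 0 -6 0'
```

```text
time_s: 3.32
tcp_pos: [0.5054, -0.0794, 0.1377]
ee_rot: [[-1.0, -0.011, -0.001], [-0.011, 1.0, -0.0], [0.001, -0.0, -1.0]]
wrist_force: [-0.1, -0.8, 2.4]
gripper_width: 0.006
gripper_force: 1.0
time_s: 3.95
tcp_pos: [0.4905, -0.0794, 0.0926]
ee_rot: [[-1.0, -0.011, -0.002], [-0.011, 1.0, -0.0], [0.002, -0.0, -1.0]]
wrist_force: [-0.6, -0.9, 2.0]
gripper_width: 0.006
gripper_force: 0.8
```

```bash
python3 -m jog '0 0 0 -3 0; 0 0 0 -3 0; 0 0 0 -2 0; 0 0 0 0 0'
```

```text
time_s: 4.45
tcp_pos: [0.4911, -0.0794, 0.0864]
ee_rot: [[-1.0, -0.011, -0.0], [-0.011, 1.0, -0.0], [0.0, -0.0, -1.0]]
wrist_force: [-2.7, 0.8, 6.3]
gripper_width: 0.01
gripper_force: 3.4
```

```bash
python3 -m jog '0 0 0 -2 0; 0 0 0 -2 0; 0 0 0 0 0; 0 0 0 0 0'
```

```text
time_s: 4.95
tcp_pos: [0.4912, -0.0794, 0.0861]
ee_rot: [[-1.0, -0.013, 0.001], [-0.013, 1.0, -0.001], [-0.001, -0.001, -1.0]]
wrist_force: [-12.2, 4.3, 32.1]
gripper_width: 0.012
gripper_force: 15.9
```

Firm stop at the shut height (tips at 78 mm). I lift off and measure the tab.

```bash
python3 -m jog '0 0 0 5 0; 0 0 0 20 0; 0 0 -30 50 0; 0 -40 -40 20 0; 0 -40 -30 0 0'
python3 - <<'E'
from h import *
import pickle
print(r.sense()["tcp_pos"],r.sense()["wrist_force"])
D={n:cap(n) for n in("scene","top")}
pickle.dump(D,open("d2.pkl","wb"))
P={}
for n,(a,b,c,d) in dict(scene=(150,270,250,390),top=(130,240,240,400)).items():
    im=D[n]["im"][a:b,c:d]; h=cv2.cvtColor(im,cv2.COLOR_RGB2HSV)
    m=(((h[...,0]<8)|(h[...,0]>172))&(h[...,1]>150)&(h[...,2]>80)).astype(np.uint8)
    k,l,st,ce=cv2.connectedComponentsWithStats(m)
    print(n,[(st[i]+[c,a,0,0,0]).tolist()+(ce[i]+[c,a]).tolist() for i in range(1,k) if st[i,4]>5])
save("s2.png",np.vstack([cv2.resize(D[n]["im"][a:a+110,b:b+150],None,fx=2.7,fy=2.7,interpolation=3) for n,a,b in(("scene",150,250),("top",130,240))]))
E
```

```text
time_s: 5.58
tcp_pos: [0.4119, -0.1805, 0.1782]
ee_rot: [[-1.0, -0.011, 0.005], [-0.011, 1.0, -0.001], [-0.005, -0.001, -1.0]]
wrist_force: [0.0, -0.3, -0.3]
gripper_width: 0.008
gripper_force: 0.0
[ 0.41192063 -0.18049432  0.17818855] [ 0.02165392 -0.2763743  -0.30672044]
scene [[324, 182, 5, 11, 28, 325.82142857142856, 186.32142857142856]]
top []
```

View pics/s2.png

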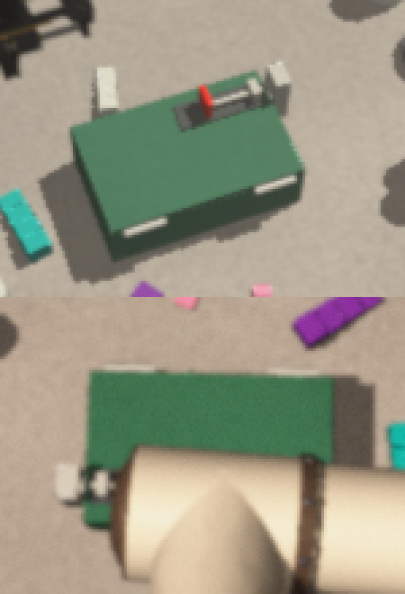

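The lid lies flat on the case. The red tab is at scene pixel (326,186), and the arm hides it in the top view. I cast a ray for its y and check the case's position.

Run:
```python
from h import *
import pickle
D=pickle.load(open("d2.pkl","rb")); s=D["scene"]
print("tab",onz(s,325.8,186.3,.098),onz(s,325,182.5,.113), onz(s,324,183,.113))
K=lambda u,v:(250+(u+.5)/2.7-.5,150+(v+.5)/2.7-.5)
for n,u,v,z in(("lid front -y",72,128,.078),("lid front +y",262,72,.078),("lid back -y",107,229,.078),("lid back+y",303,170,.078)): print(n,onz(s,*K(u,v),z))
```

```text
tab [0.48208322 0.03300109 0.098     ] [0.47683758 0.03189721 0.113     ] [0.47752627 0.02823557 0.113     ]
lid front -y [ 0.45402528 -0.12498689  0.078     ]
lid front +y [0.45709494 0.11697826 0.078     ]
lid back -y [ 0.59567488 -0.12932612  0.078     ]
lid back+y [0.60135625 0.10897765 0.078     ]
```

```bash
python3 -m jog '0 24 52 0 0; 0 24 52 0 0; 0 24 46 0 0; 0 0 0 -40 0; 0 0 0 -30 0'; python3 -m jog '0 0 0 -10 0; 0 0 0 0 0'
```

```text
time_s: 6.3
tcp_pos: [0.4837, -0.0281, 0.1051]
ee_rot: [[-1.0, -0.012, 0.0], [-0.012, 1.0, 0.0], [-0.0, 0.0, -1.0]]
wrist_force: [0.1, 0.7, -0.3]
gripper_width: 0.006
gripper_force: 0.0
time_s: 6.55
tcp_pos: [0.4835, -0.0293, 0.0963]
ee_rot: [[-1.0, -0.011, -0.0], [-0.011, 1.0, -0.0], [0.0, -0.0, -1.0]]
wrist_force: [-0.1, -0.3, -0.6]
gripper_width: 0.004
gripper_force: 0.0
```

```bash
python3 -m jog '0 0 10 0 0; 0 0 10 0 0; 0 0 10 0 0; 0 0 8 0 0; 0 0 8 0 0'; python3 -m jog '0 0 8 0 0; 0 0 8 0 0; 0 0 6 0 0; 0 0 4 0 0; 0 0 0 0 0'
```

```text
time_s: 7.18
tcp_pos: [0.4832, 0.0173, 0.0967]
ee_rot: [[-1.0, -0.011, 0.0], [-0.011, 1.0, 0.0], [-0.0, 0.0, -1.0]]
wrist_force: [0.1, 0.4, 0.1]
gripper_width: 0.006
gripper_force: 0.0
time_s: 7.8
tcp_pos: [0.4832, 0.043, 0.0965]
ee_rot: [[-1.0, -0.011, 0.0], [-0.011, 1.0, 0.0], [-0.0, 0.0, -1.0]]
wrist_force: [0.1, -0.4, 0.0]
gripper_width: 0.009
gripper_force: 0.0
```

```bash
python3 -m jog '0 0 4 0 0; 0 0 4 0 0; 0 0 0 0 0'
python3 - <<'E'
from h import *
D={n:cap(n) for n in("wrist","scene")}
save("w3.png",np.vstack([cv2.resize(D["wrist"]["im"],(480,300)),D["scene"]["im"][150:250,240:400].repeat(3,0).repeat(3,1)]))
E
```

```text
time_s: 8.18
tcp_pos: [0.4831, 0.0509, 0.0965]
ee_rot: [[-1.0, -0.011, -0.0], [-0.011, 1.0, 0.0], [0.0, 0.0, -1.0]]
wrist_force: [-0.4, -0.5, 0.3]
gripper_width: 0.005
gripper_force: 0.2
```

View pics/w3.png

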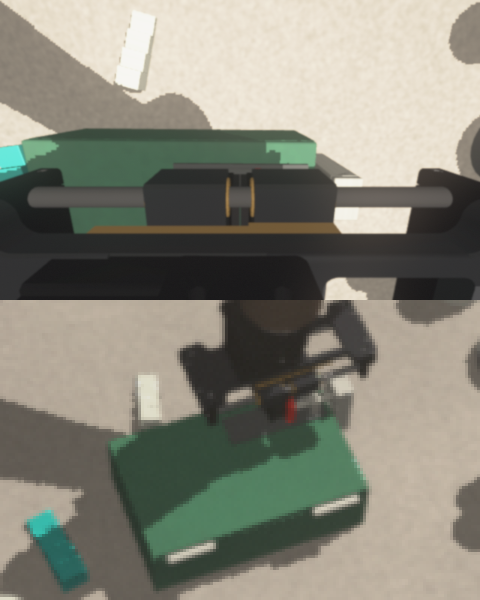

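The scene part shows the tab at (290,410), right at the finger and sliding towards the keeper, so I keep pushing to the stop.

```bash
python3 -m jog '0 0 4 0 0; 0 0 3 0 0; 0 0 0 0 0'; python3 -m jog '0 0 2 0 0; 0 0 2 0 0; 0 0 0 0 0'
```

```text
time_s: 8.65
tcp_pos: [0.4828, 0.0557, 0.0965]
ee_rot: [[-1.0, -0.011, -0.002], [-0.011, 1.0, -0.003], [0.002, -0.003, -1.0]]
wrist_force: [2.7, -9.7, -0.4]
gripper_width: 0.005
gripper_force: 4.9
time_s: 9.02
tcp_pos: [0.4825, 0.0589, 0.0965]
ee_rot: [[-1.0, -0.011, -0.003], [-0.011, 1.0, -0.005], [0.003, -0.004, -1.0]]
wrist_force: [3.7, -12.8, 0.2]
gripper_width: 0.006
gripper_force: 6.3
```

The force rose to about 10-13 N: that is the stop, and the case may be starting to creep. I back off and check.

```bash
python3 -m jog '0 0 -8 0 0; 0 0 -12 10 0; 0 0 -10 50 0; 0 -45 -40 20 0; 0 -45 -40 10 0'; python3 -m jog '0 -20 -55 0 0; 0 -20 -55 0 0; 0 0 -55 0 0'
python3 - <<'E'
from h import *
import pickle
print(r.sense()["tcp_pos"],r.sense()["wrist_force"])
D={n:cap(n) for n in("scene","top")}; s=D["scene"]
im=s["im"][150:270,250:390]; h=cv2.cvtColor(im,cv2.COLOR_RGB2HSV)
m=(((h[...,0]<8)|(h[...,0]>172))&(h[...,1]>150)&(h[...,2]>80)).astype(np.uint8)
k,l,st,ce=cv2.connectedComponentsWithStats(m); i=1+st[1:,4].argmax(); c=ce[i]+[250,150]
print(st[i],c,"tab",onz(s,*c,.098))
save("s4.png",np.vstack([cv2.resize(D[n]["im"][a:a+110,b:b+150],None,fx=2.7,fy=2.7,interpolation=3) for n,a,b in(("scene",150,250),("top",130,240))]))
E
```

```text
time_s: 9.65
tcp_pos: [0.3937, -0.0484, 0.1881]
ee_rot: [[-1.0, -0.012, 0.004], [-0.012, 1.0, 0.001], [-0.004, 0.001, -1.0]]
wrist_force: [1.4, -0.7, 0.5]
gripper_width: 0.005
gripper_force: 0.0
time_s: 10.02
tcp_pos: [0.3527, -0.2143, 0.1877]
ee_rot: [[-1.0, -0.011, 0.003], [-0.011, 1.0, -0.0], [-0.003, -0.0, -1.0]]
wrist_force: [2.1, 0.9, 0.5]
gripper_width: 0.007
gripper_force: 0.0
[ 0.35269126 -0.21425559  0.18767723] [2.0506487  0.88641976 0.49391154]
[86 28  4 10 25] [337.52 182.2 ] tab [0.48034172 0.07403665 0.098     ]
```

View pics/s4.png

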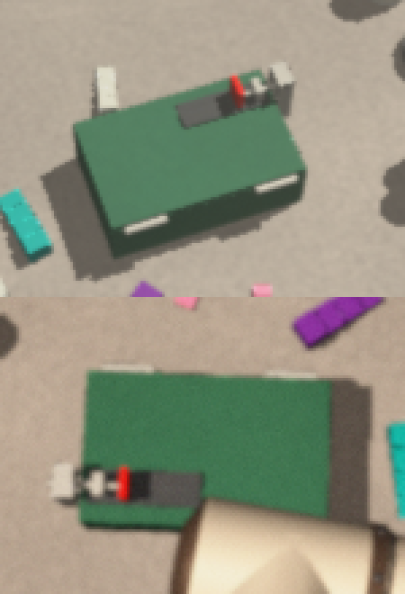

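The lid is flat and the bolt is in the keeper, with the tab at (237,93) in the scene part and (124,483) in the top part. I measure the tab and bolt travel against the lid's edges.

Run:
```python
from h import *
import pickle
old=pickle.load(open("d2.pkl","rb")); D={n:cap(n) for n in("scene","top")}; t=D["top"]
h=cv2.cvtColor(t["im"],cv2.COLOR_RGB2HSV)[...,:]
red=(((h[...,0]<8)|(h[...,0]>172))&(h[...,1]>150)&(h[...,2]>80)); v,u=np.nonzero(red[180:220,260:310]); print("tab top",u.min()+260,u.max()+260,v.min()+180,v.max()+180)
tabp=onz(t,u.mean()+260,v.mean()+180,.108); print(tabp)
def edges(c,rows):
    g=cv2.cvtColor(c["im"],cv2.COLOR_RGB2HSV); o=[]
    for rr in rows:
        m=(g[rr,:,0]>60)&(g[rr,:,0]<85)&(g[rr,:,1]>120)&(g[rr,:,2]>75); x=np.nonzero(m[250:380])[0]+250
        o.append((onz(c,x.min()-.5,rr,.078)[1],onz(c,x.max()+.5,rr,.078)[1]))
    return np.median(o,0)
for n,c in(("before",old["top"]),("now",t)): e=edges(c,range(162,182)); print(n,e,e.mean(),e[0]-e[1])
e=edges(t,range(162,182)); print("tab rel mid",tabp[1]-e.mean()," +y tab edge",onz(t,u.min()+259.5,v.mean()+180,.113)[1]-e.mean()," -y tab edge",onz(t,u.max()+260.5,v.mean()+180,.113)[1]-e.mean())
def sc(c):
    g=cv2.cvtColor(c["im"],cv2.COLOR_RGB2HSV)[150:260,250:390]
    m=(((g[...,0]<8)|(g[...,0]>172))&(g[...,1]>130)&(g[...,2]>80)); v,u=np.nonzero(m); return onz(c,u.mean()+250,v.mean()+150,.098)
print(sc(old["scene"])[1],sc(D["scene"])[1])
```

```text
tab top 283 287 193 205
[0.48253893 0.07255737 0.108     ]
before [ 0.08743277 -0.09591414] -0.0042406828197738555 0.18334690988955063
now [ 0.08983173 -0.09962764] -0.004897953236707067 0.189459370906589
tab rel mid 0.07745532552797528  +y tab edge 0.0839539486272194  -y tab edge 0.07136237549449785
0.033019595447635164 0.07258269714676635
```

Run:
```python
from h import *
import pickle
old=pickle.load(open("d2.pkl","rb")); c=cap("scene"); a=old["scene"]["im"]; b=c["im"]
# back lower corner patches of the case (hinge side and ends), sub-pixel shift
for nm,(y0,y1,x0,x1) in dict(rightend=(196,224,330,366),leftback=(222,248,284,310),keeper=(172,192,350,360)).items():
    T=cv2.cvtColor(a[y0:y1,x0:x1],7); S=cv2.cvtColor(b[y0-8:y1+8,x0-8:x1+8],7)
    T4,S4=[cv2.resize(q,None,fx=4,fy=4,interpolation=2) for q in(T,S)]
    m=cv2.matchTemplate(S4,T4,cv2.TM_CCOEFF_NORMED); _,s,_,l=cv2.minMaxLoc(m); d=np.array(l)/4-8
    u,v=(x0+x1)/2,(y0+y1)/2; print(nm,d,round(s,3),(onz(c,u+d[0],v+d[1],.07)-onz(c,u,v,.07)).round(4))
```

```text
rightend [ 0.5  -0.25] 0.993 [-0.0003  0.0018  0.    ]
leftback [ 0.5 -1. ] 0.991 [-0.0027  0.0026  0.    ]
keeper [ 1.   -0.25] 0.99 [0.0002 0.0035 0.    ]
```

The case moved only about 3 mm. The tab sits about 76 mm from the lid's middle, so bolt travel is about 45 mm, at its stop. The hand is clear, so I hand in.

```bash
python3 -c "
from station import r
print(r.finish_job())"
```

```text
the job is handed in; nothing more can be done
None
```

The job is handed in (no result came back): by my last measurements the lid is flat shut and the bolt is at its stop in the keeper (about 45 mm of travel), the case shifted only about 3 mm, and the hand finished clear of everything.

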